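# Tighten the lock ring of a decorating turntable with a pin spanner

### The arm

A 7-joint arm with a two-finger parallel gripper is mounted at the origin on the work surface. World frame = base frame: x ahead of the robot, y to its left, z up, the work surface at z = 0. Lengths are in m, angles in rad, forces in N, time in s.
With the tool pointing down it reaches from about 0.425 to 0.975 m from the base axis. Payload 16.7 kg.
Tool frame: the origin (TCP) lies midway between the tips of the shut fingers; the grasp point (between the pads) lies 19 mm behind it (manip.grip_point_offset is the distance from the TCP to the grasp point, in m); z points along the fingers, y is the line along which they close (so a half turn about z gives the same grasp; the last joint's range is limited). The gripper opens to 85 mm and grips with 20 to 120 N. Pads are 22 mm wide; open, the fingers measure 114 mm over their backs; the gripper's body (76 mm by 85 mm) begins 54 mm behind the grasp point. The pads swing forward as they close: fully open they stand 13 mm farther back than shut.
Start: joints at [-1.349, 0.426, 0.074, 1.606, -0.034, 1.111, -0.067], TCP at [0.245, 0.629, 0.231] pointing down, gripper open.
Joint ranges: [-2.85, 2.85], [-0.5, 2.14], [-1.23, 1.37], [0.21, 2.46], [-1.02, 4.16], [0.16, 2.05], [-2.73, 2.73]. Speed limits (rad/s): [1.89, 1.89, 2.39, 2.39, 3.01, 3.01, 3.01].

### API

Orientations are given as a 3x3 rotation matrix whose columns are the frame's x, y, z axes.
In Python, from workcell import manip, eyes gives the robot as it stands.
- The arm moves only by the shell command python3 -m pendant 'ROWS' [FORCE]. ROWS is JSON, a list of rows, each a list of 5 numbers: the closure, from 0 (fully open) to 1 (shut), then the shift along the tool's x, y, z in mm, then the turn about the tool's z in degrees. In form: [[claw, dx, dy, dz, turn], ...]. A call has exactly 5 rows; each row is the pose to reach, as a shift and turn from the pose commanded when the call began, along the tool's axes at that moment; what a row does not reach only later rows make up. A row lasts 1/12 s, in which the tool goes at most 41.7 mm and 7.16 degrees, less where a joint would pass 70% of its speed; a pose out of reach is approached as far as the arm can. A call with a gripper value outside its range is refused whole. The fingers move at their own pace and stop on an object; FORCE is the grip in N (left out, the last holds). Time passes only in rows, so rows that repeat a pose let the fingers close, or fill a call up. It gives the time, the measured TCP pose, the force, the opening and the grip force at its end, in the units of the state.
- manip.state(): the state, without advancing time (a new reading comes with each control period).
- eyes.read_camera(name): name is "scene" or "side" or "wrist"; returns a dict with "frame" (400x640x3 uint8, blue, green, red), "intrinsics" (3x3 intrinsics, pixels), "extrinsics" (4x4, takes a point from camera to world coordinates); the wrist camera has in their place "tool_from_camera" (4x4, takes a point from camera to tool coordinates, whose origin is the TCP and whose axes are the flange's). Camera axes: x right, y down, z forward; pixel columns grow to the right and rows downward; lengths in m; the calibration is good to about 2 mm. A picture is of the moment at which its call begins: read the wrist's pose just before it. There is no depth.
- manip.close_job(): hands the job in; it is judged then, once.
The state is a dict: "clock": time; "joint_positions": joint angles; "qvel": joint speeds; "joint_efforts": joint torques, N m; "ee_pos": TCP position; "tcp_rot": TCP orientation; "ft_force": force on the tool from outside, world axes, zero at the start; "moment": the same for the moment, N m; "grip_width": finger opening in m; "finger_force": force on a finger pad.
Only numpy, scipy, OpenCV 4.12 (cv2) and the standard library are available. Lean on these libraries where they do the work, as an engineer would, in place of code of your own. Each camera call takes 0.05 s, during which the arm holds its last target. There are 200 camera calls.

### The job

Tighten the brass lock ring of the decorating turntable with the pin spanner: push both pins fully down into the ring's two holes before you turn it, then turn the ring clockwise (seen from above) with the spanner until its white pointer stands inside the green patch. Then lift the spanner off and stand it on the bench, level on its two pins and its foot, let go, and do not push the brush jar, the paint tin or the painted panel about.

Things in the scene. Friction and masses are not known exactly. Their poses are not given: they have to be found in the camera images.
- turntable: Blue round turntable, fixed to the bench (it does not turn): wheel head 220 mm across, its top 70 mm above the bench, on a dark steel foot. Origin: on its vertical axis at bench level; z up. The brass lock ring sits in the middle of the wheel head, on the same axis.
- hole_a (a point): Centre of the mouth of one pin hole of the brass lock ring (88 mm in diameter, 25 mm high), level with the ring's flat top, 95 mm above the bench. Both holes are 13 mm wide, 18 mm deep, 50 mm apart, each 25 mm from the turntable's axis. The third, 21 mm hole in the ring's middle is only the spindle's opening. Turns with the ring.
- hole_b (a point): The other pin hole of the lock ring, opposite hole_a, alike in size. Either pin may go in either hole.
- lock_ring (a joint): Lock ring's angle in rad, growing clockwise from above; stops at 0 and 1.9; starts between 0.3 and 0.8. At 1.4 the white pointer (4 mm line at the ring's rim, 45 degrees clockwise of hole_a, with a tab to 54 mm from the axis) is at the middle of the green patch, which covers 1.28 to 1.52. Turns stiffly (0.3 N m friction), stays where left, never rises.
- mark (a point): Middle of the green patch painted on the wheel head, 70 mm from the turntable's axis. The patch spans 0.24 rad (7 degrees either side) and runs from 49 to 92 mm from the axis.
- spanner: Steel pin spanner, red grip, about 0.25 kg, 140 mm long. Stands level on two pins and a foot. Origin midway between the pin tips, at their level; z up, x from handle to head, y along the pins' line. Cross bar 24 (x) by 68 mm (y), z = 14 to 22 mm; its underside rests on the ring when the pins are fully in. Handle 14 mm wide, same z, to x = -118 mm. Mass centre at x = -13 mm.
- grip (a point): Good point to grip, 49 mm above the pin tips on the spanner's z axis, inside the upright red grip block, which is 44 mm along x, 18 mm along y and fills z = 22 to 63 mm of the spanner. Pinch it across y from above. The red foot at the handle's end is 16 mm in diameter, at x = -110 mm, z = 0 to 24 mm.
- pin_a (a point): Tip of the spanner's pin at y = +25 mm. Pins are 8 mm in diameter with tapered tips and 14 mm long, pointing down.
- pin_b (a point): Tip of the spanner's pin at y = -25 mm.
- brush_jar: Bystander: glass jar 72 mm in diameter, 85 mm high, with three brushes up to 170 mm above the bench. Origin: centre of its underside.
- paint_tin: Bystander: closed blue paint tin 72 mm in diameter, 85 mm high. Origin: centre of its underside.
- painted_panel: Bystander: flat wooden panel 80 by 114 by 14 mm, painted with triangles, lying on the bench. Origin: centre of its underside.

How it is judged:
By the outcome, as a careful person would: the job done as asked, in the order asked, and still so for the second after the job is handed in, with the robot touching nothing.
It also fails if it takes over 58 s, if anything falls off the work surface, if the arm or the gripper's body presses on something with over 40 N, if the wrist force passes 120 N, or if a joint passes its speed limit or range.

## Working session

There is one attempt and no reset: what is moved stays moved. The work goes in short steps, Python scripts to look and compute and a shell command to move; the robot and the scene stay as the last step left them, time stands still between calls to the robot, and variables do not carry over. Pictures are saved under pics/ and viewed, at most 12 in all, crops included, and the job is handed in when it is done.

```bash
mkdir -p pics; ls
cat > h.py <<'E'
import numpy as np, cv2
from workcell import manip, eyes
np.set_printoptions(precision=4,suppress=True)
def get(n):
    s=manip.state(); c=eyes.read_camera(n)
    if n=="wrist":
        T=np.eye(4);T[:3,:3]=s["tcp_rot"];T[:3,3]=s["ee_pos"]
        E=T@np.array(c["tool_from_camera"])
    else: E=np.array(c["extrinsics"])
    return c["frame"],np.array(c["intrinsics"]),E
def ray(K,E,uv,z):
    d=E[:3,:3]@np.linalg.inv(K)@np.array([uv[0],uv[1],1.]); o=E[:3,3]
    return o+d*(z-o[2])/d[2]
def proj(K,E,p):
    q=K@(np.linalg.inv(E)@np.append(p,1))[:3]; return q[:2]/q[2]
E
python3 - <<'E'
from h import *
s=manip.state(); print({k:(np.array(v) if not isinstance(v,(int,float)) else v) for k,v in s.items()})
ims=[]
for n in("scene","side","wrist"):
    f,K,E=get(n); cv2.imwrite(f"pics/{n}0.png",f); ims.append(f); print(n,K.tolist(),E)
E
```

```text
pics
{'clock': 0.0, 'joint_positions': array([-1.3495,  0.4268,  0.0739,  1.6066, -0.0341,  1.1108, -0.0671]), 'qvel': array([ 0.001 , -0.0011,  0.0005,  0.0004,  0.0012, -0.0007, -0.0018]), 'joint_efforts': array([ -0.0017, -94.9783,   3.76  , -46.3527,   0.0192,   0.0101,
         0.0001]), 'ee_pos': array([0.2445, 0.6287, 0.2306]), 'tcp_rot': array([[-0.932 ,  0.3624, -0.0004],
       [ 0.3624,  0.932 , -0.0013],
       [-0.0001, -0.0013, -1.    ]]), 'ft_force': array([ 0.3647, -0.0133,  0.0942]), 'moment': array([-0.0177,  0.0195, -0.0304]), 'finger_force': 0.0, 'grip_width': 0.08534979370324333}
scene [[452.2775563316549, 0.0, 314.9824956514804], [0.0, 452.2775563316549, 203.7314682116518], [0.0, 0.0, 1.0]] [[-0.6212  0.6727 -0.4019  1.0709]
 [ 0.7836  0.5396 -0.308   0.3843]
 [ 0.0097 -0.5062 -0.8623  1.1347]
 [ 0.      0.      0.      1.    ]]
side [[391.73033562775964, 0.0, 310.9710853760068], [0.0, 391.73033562775964, 196.98898108887298], [0.0, 0.0, 1.0]] [[ 0.7561 -0.4466  0.4784  0.0277]
 [-0.6542 -0.4964  0.5706 -0.655 ]
 [-0.0174 -0.7445 -0.6675  0.8648]
 [ 0.      0.      0.      1.    ]]
wrist [[304.38778612128266, 0.0, 317.27683398919623], [0.0, 304.38778612128266, 193.936586033112], [0.0, 0.0, 1.0]] [[ 0.3618  0.8877  0.2848  0.1709]
 [ 0.9323 -0.3437 -0.1129  0.6564]
 [-0.0024  0.3063 -0.9519  0.3744]
 [ 0.      0.      0.      1.    ]]
```

View pics/scene0.png

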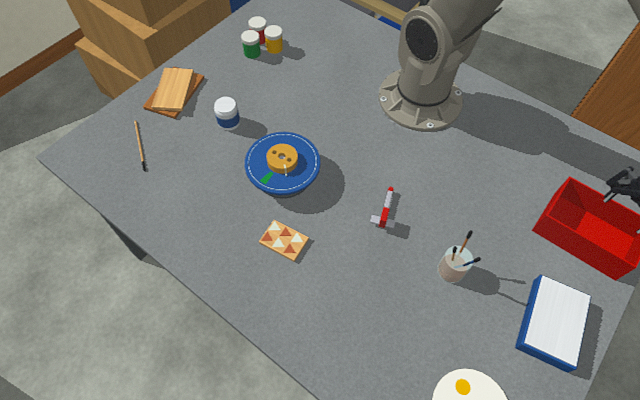

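View pics/side0.png

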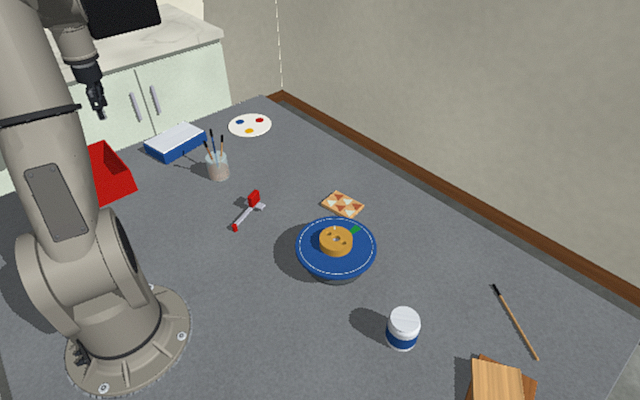

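The scene view shows the turntable with its ring at about (282,158), the green patch at (266,178), and the spanner with its head at (382,220) and foot at (390,189). The jar is at (455,265), the panel at (284,240) and the tin at (226,112).

Run:
```python
from h import *
G={}
for n in("scene","side"):
    f,K,E=get(n); hsv=cv2.cvtColor(f,cv2.COLOR_BGR2HSV)
    def comps(lo,hi,name,z,amin=15):
        m=cv2.inRange(hsv,np.array(lo),np.array(hi))
        if lo[0]==0: m|=cv2.inRange(hsv,np.array([174,lo[1],lo[2]]),np.array([180,255,255]))
        k,l,st,c=cv2.connectedComponentsWithStats(m)
        for i in range(1,k):
            if st[i,4]>=amin and (n=="side" or c[i][0]<540): print(n,name,st[i].tolist(),c[i],ray(K,E,c[i],z)[:3])
    comps([0,150,90],[6,255,255],"red",0.04)
    comps([50,120,60],[80,255,255],"green",0.07,40)
    comps([105,120,60],[125,255,255],"blue",0.07,300)
    comps([14,120,90],[25,255,255],"brass",0.09,150)
    comps([0,0,190],[180,40,255],"white",0.02,30) if n=="scene" else 0
for n,b in(("scene",(225,110,350,240)),("side",(225,180,385,290))):
    f=cv2.imread(f"pics/{n}0.png")[b[1]:b[3],b[0]:b[2]] 
    G[n]=cv2.resize(f,(390,390) if n=="scene" else (400,390),interpolation=cv2.INTER_CUBIC)
cv2.imwrite("pics/c1.png",np.hstack([G["scene"],G["side"]]))
```

```text
scene red [259, 31, 6, 13, 53] [261.434   37.3019] [ 0.1399 -0.5845  0.04  ]
scene red [388, 187, 5, 4, 15] [390.3333 188.5333] [0.3858 0.1306 0.04  ]
scene red [379, 207, 10, 21, 115] [383.6435 216.9391] [0.4751 0.1677 0.04  ]
scene green [243, 42, 17, 16, 192] [251.5208  50.625 ] [ 0.2366 -0.5393  0.07  ]
scene green [260, 172, 13, 12, 71] [266.2958 177.5915] [ 0.5936 -0.1563  0.07  ]
scene blue [245, 132, 75, 63, 2583] [282.5753 163.9744] [ 0.5291 -0.151   0.07  ]
scene blue [515, 275, 62, 97, 958] [536.9259 334.2693] [0.5272 0.6307 0.07  ]
scene brass [67, 0, 164, 99, 9018] [135.9212  35.6372] [ 0.4453 -0.8773  0.09  ]
scene brass [265, 37, 17, 17, 215] [273.5767  45.3256] [ 0.1865 -0.4819  0.09  ]
scene brass [144, 68, 59, 50, 1536] [172.6497  90.3991] [ 0.5405 -0.5915  0.09  ]
scene brass [267, 144, 31, 29, 687] [281.6827 157.7977] [ 0.5245 -0.1569  0.09  ]
scene brass [260, 221, 49, 40, 627] [284.8724 241.7241] [0.7201 0.0211 0.09  ]
scene brass [456, 379, 14, 16, 186] [462.4462 386.5699] [0.7444 0.5469 0.09  ]
scene white [249, 16, 17, 12, 152] [256.7763  21.5658] [ 0.069  -0
[... 1040 characters left out ...]
ed [248, 190, 12, 17, 147] [253.3469 198.    ] [0.4805 0.1683 0.04  ]
side red [232, 224, 6, 8, 34] [234.2647 227.3529] [0.3657 0.0995 0.04  ]
side green [350, 225, 10, 9, 48] [354.375  229.0417] [ 0.5998 -0.1571  0.07  ]
side blue [143, 131, 64, 33, 628] [176.6608 149.0557] [0.4093 0.5373 0.07  ]
side blue [295, 216, 81, 64, 2779] [334.7218 250.2785] [ 0.5063 -0.1765  0.07  ]
side brass [322, 199, 41, 19, 195] [341.6103 207.8308] [ 0.618  -0.0867  0.09  ]
side brass [319, 226, 33, 30, 779] [335.4249 241.009 ] [ 0.5174 -0.1668  0.09  ]
side brass [471, 358, 18, 42, 236] [478.4831 380.6144] [ 0.476 -0.611  0.09 ]
side brass [485, 366, 52, 34, 547] [512.5229 385.9086] [ 0.5157 -0.659   0.09  ]
```

View pics/c1.png

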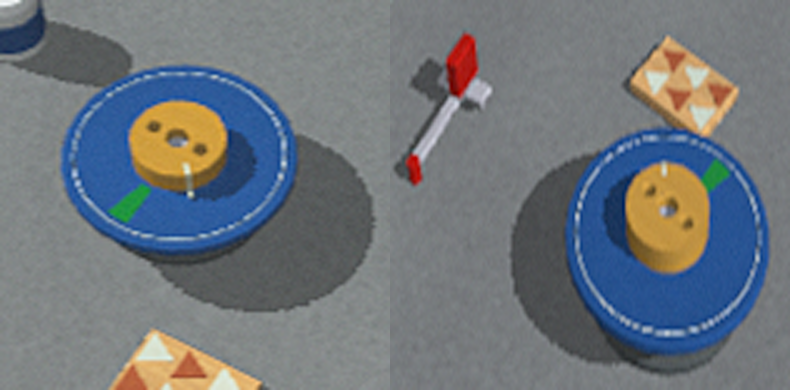

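Left: hole_a (cw-adjacent to the pointer) at crop (201,150), hole_b at (153,127), pointer (190,185) and green patch (130,203). Right: spanner head top-right and foot bottom-left.

Run:
```python
from h import *
for n,b,s in(("scene",(225,110),(3.12,3.0)),("side",(225,180),(2.5,390/110))):
    f,K,E=get(n)
    off=390 if n=="side" else 0
    P=dict(a=(201,150,.095),b=(153,127,.095),c=(177,138,.095),g=(130,203,.07),tab=(190,193,.072)) if n=="scene" else dict(a=(650,191,.095),b=(687,223,.095),c=(668,209,.095),g=(716,176,.07))
    W={k:ray(K,E,((v[0]-off)/s[0]+b[0],v[1]/s[1]+b[1]),v[2])[:2] for k,v in P.items()}
    m=(W['a']+W['b'])/2
    for k,v in W.items(): print(n,k,v,np.degrees(np.arctan2(*(v-m)[::-1])), np.linalg.norm(v-m))
T=np.array(manip.state()["tcp_rot"]); p=np.array(manip.state()["ee_pos"])
print(T.T@(np.array([.477,.168,.2])-p)*1000)
```

```text
scene a [ 0.5193 -0.1323] 97.63473801262579 0.02597577381164823
scene b [ 0.5262 -0.1838] -82.36526198737447 0.02597577381164821
scene c [ 0.5223 -0.1583] -151.6808583861801 0.0005251033366953683
scene g [ 0.5932 -0.1553] 2.2381628820277397 0.07049076515503232
scene tab [ 0.5515 -0.1194] 53.313150677876855 0.04818929051491658
side a [ 0.519  -0.1402] 98.18445078817177 0.02471682841000853
side b [ 0.526  -0.1891] -81.81554921182824 0.02471682841000853
side c [ 0.5208 -0.166 ] -141.26489945799614 0.002204599685473173
side g [ 0.6003 -0.1606] 3.012941563399441 0.07791333732532493
[-383.7248 -345.4134   31.2479]
```

```bash
python3 -m pendant '[[0,-30,-27,0,0],[0,-60,-54,0,0],[0,-90,-81,0,0],[0,-120,-108,0,0],[0,-150,-135,0,0]]' 40
python3 -m pendant '[[0,-30,-27,0,0],[0,-60,-54,0,0],[0,-90,-81,0,0],[0,-120,-108,0,0],[0,-150,-135,0,0]]'
python3 -m pendant '[[0,-28,-25,0,-7],[0,-56,-50,0,-14],[0,-84,-75,0,-21],[0,-84,-75,0,-28],[0,-84,-75,0,-35]]'
python3 -m pendant '[[0,0,0,0,-7],[0,0,0,0,-13],[0,0,0,0,-13],[0,0,0,0,-13],[0,0,0,0,-13]]'
python3 - <<'E'
from h import *
f,K,E=get("wrist"); cv2.imwrite("pics/w1.png",f)
E
```

```text
clock: 0.77
ee_pos: [0.336, 0.4471, 0.2313]
tcp_rot: [[-0.932, 0.362, -0.0], [0.362, 0.932, 0.0], [0.0, 0.0, -1.0]]
ft_force: [1.5, 0.1, 0.2]
grip_width: 0.0856
finger_force: 0.0
clock: 1.18
ee_pos: [0.4269, 0.2669, 0.2316]
tcp_rot: [[-0.932, 0.362, 0.0], [0.362, 0.932, 0.001], [-0.0, 0.001, -1.0]]
ft_force: [1.4, 0.5, -0.1]
grip_width: 0.0852
finger_force: 0.0
clock: 1.6
ee_pos: [0.4788, 0.165, 0.2315]
tcp_rot: [[-0.981, -0.194, 0.001], [-0.194, 0.981, -0.0], [-0.001, -0.001, -1.0]]
ft_force: [-0.3, 0.0, -0.4]
grip_width: 0.0853
finger_force: 0.0
clock: 2.02
ee_pos: [0.4774, 0.1684, 0.2313]
tcp_rot: [[-0.914, -0.405, -0.0], [-0.405, 0.914, 0.0], [-0.0, 0.0, -1.0]]
ft_force: [0.8, -0.1, -0.6]
grip_width: 0.0853
finger_force: 0.0
```

View pics/w1.png

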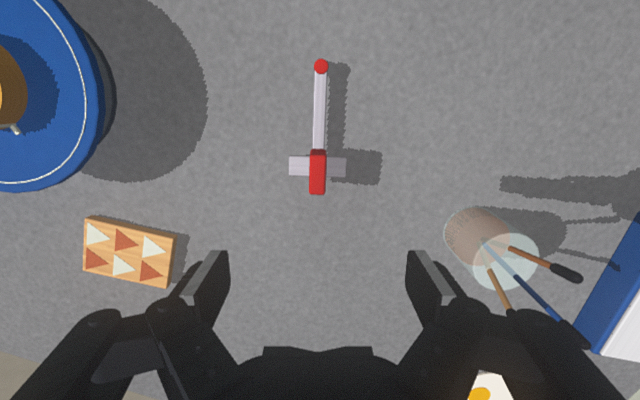

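The wrist view shows the spanner upright and nearly aligned: foot at (321,66), cross bar spanning (289–346,167), grip block at (317,172).

```bash
cat >> h.py <<'E'
def red(f,amin=60):
    h=cv2.cvtColor(f,cv2.COLOR_BGR2HSV)
    m=cv2.inRange(h,(0,150,60),(6,255,255))|cv2.inRange(h,(174,150,60),(180,255,255))
    k,l,st,c=cv2.connectedComponentsWithStats(m)
    return [(st[i].tolist(),c[i],np.argwhere(l==i)[:,::-1]) for i in range(1,k) if st[i,4]>=amin]
def tool(p):
    s=manip.state(); return np.array(s["tcp_rot"]).T@(np.array(p)-np.array(s["ee_pos"]))*1000
E
python3 - <<'E'
from h import *
f,K,E=get("wrist")
for st,c,px in red(f):
    if st[0]<200 or st[0]>400: continue
    print(st,c,"z24",ray(K,E,c,.024),tool(ray(K,E,c,.024)), "z63", tool(ray(K,E,c,.063)), 'minrect',cv2.minAreaRect(px.astype(np.float32)))
h=cv2.cvtColor(f,cv2.COLOR_BGR2HSV)
for y in(160,165,170,175,185,190): 
    print(y,[(x,h[y,x].tolist()) for x in (290,300,312,318,324,340)])
for y in (160,165,170):
    x=[i for i in range(280,360) if h[y,i,1]<40 and h[y,i,2]>125 or h[y,i,1]>150]
    print(y,min(x),max(x),tool(ray(K,E,(min(x),y),.022)),tool(ray(K,E,(max(x),y),.022)))
E
```

```text
[314, 59, 14, 15, 157] [320.6688  65.8089] z24 [0.3756 0.1261 0.024 ] [110.2702   2.5952 207.322 ] z63 [106.8275   2.2378 168.3218] minrect ((320.7500305175781, 65.7500228881836), (13.435027122497559, 12.727920532226562), 45.0)
[309, 150, 17, 44, 620] [316.7968 173.5516] z24 [0.4853 0.1702 0.024 ] [ -7.9261  -1.6169 207.3172] z63 [  1.7627  -1.5064 168.3175] minrect ((316.96697998046875, 171.7594451904297), (15.55052661895752, 43.04629135131836), 2.4895529747009277)
160 [(290, [137, 11, 203]), (300, [137, 11, 201]), (312, [1, 189, 205]), (318, [1, 187, 199]), (324, [1, 181, 182]), (340, [144, 9, 136])]
165 [(290, [137, 9, 198]), (300, [138, 13, 195]), (312, [1, 184, 206]), (318, [0, 185, 198]), (324, [0, 176, 168]), (340, [139, 15, 132])]
170 [(290, [135, 13, 202]), (300, [138, 13, 198]), (312, [0, 185, 203]), (318, [1, 192, 195]), (324, [0, 179, 154]), (340, [150, 8, 134])]
175 [(290, [144, 8, 154]), (300, [146, 12, 164]), (312, [1, 186, 202]), (318, [0, 187, 196]), (324, [1, 175, 150]), (340, [145, 11, 138])]
185 [(290, [0, 0, 136]), (300, [135, 7, 143]), (312, [0, 178, 203]), (318, [1, 188, 194]), (324, [0, 158, 132]), (340, [150, 6, 139])]
190 [(290, [150, 4, 141]), (300, [0, 2, 142]), (312, [0, 185, 199]), (318, [0, 185, 190]), (324, [0, 139, 130]), (340, [90, 2, 132])]
160 280 345 [  7.9593 -44.8895 209.3178] [  7.9621  31.5511 209.3178]
165 280 345 [  1.9663 -45.1149 209.3176] [  1.9706  31.7165 209.3175]
170 280 344 [ -4.0882 -45.3425 209.3173] [ -4.0825  30.6959 209.3173]
```

```bash
python3 -m pendant '[[0,0,-1.4,30,2],[0,0,-1.4,60,2],[0,0,-1.4,90,2],[0,0,-1.4,120,2],[0,0,-1.4,140,2]]' 60
python3 -m pendant '[[0,0,0,20,0],[0,0,0,40,0],[0,0,0,55,0],[0,0,0,59,0],[0.3,0,0,59,0]]'
python3 -m pendant '[[0.6,0,0,0,0],[0.8,0,0,0,0],[1,0,0,0,0],[1,0,0,0,0],[1,0,0,0,0]]'
python3 -m pendant '[[1,0,0,0,0],[1,0,0,0,0],[1,0,0,-5,0],[1,0,0,-20,0],[1,0,0,-40,0]]'
python3 -m pendant '[[1,0,0,-40,0],[1,0,0,-80,0],[1,0,0,-120,0],[1,0,0,-130,0],[1,0,0,-130,0]]'
python3 - <<'E'
from h import *
f,K,E=get("wrist"); cv2.imwrite("pics/w2.png",f)
for st,c,px in red(f): print(st,c)
E
```

```text
clock: 2.53
ee_pos: [0.4771, 0.1668, 0.089]
tcp_rot: [[-0.927, -0.375, -0.002], [-0.375, 0.927, -0.001], [0.002, -0.0, -1.0]]
ft_force: [0.3, -0.1, 0.1]
grip_width: 0.0853
finger_force: 0.0
clock: 2.95
ee_pos: [0.4775, 0.1668, 0.0315]
tcp_rot: [[-0.927, -0.375, -0.002], [-0.375, 0.927, -0.001], [0.002, -0.0, -1.0]]
ft_force: [-0.2, -0.1, 0.3]
grip_width: 0.076
finger_force: 0.0
clock: 3.37
ee_pos: [0.4784, 0.1673, 0.033]
tcp_rot: [[-0.927, -0.376, 0.001], [-0.376, 0.927, 0.001], [-0.001, 0.0, -1.0]]
ft_force: [-0.5, -0.2, 6.9]
grip_width: 0.017
finger_force: 60.4
clock: 3.78
ee_pos: [0.477, 0.1666, 0.072]
tcp_rot: [[-0.927, -0.376, -0.002], [-0.376, 0.927, -0.001], [0.003, -0.0, -1.0]]
ft_force: [-0.1, 0.1, -1.0]
grip_width: 0.017
finger_force: 59.1
clock: 4.2
ee_pos: [0.4794, 0.1678, 0.2058]
tcp_rot: [[-0.927, -0.376, 0.005], [-0.376, 0.927, 0.003], [-0.006, 0.001, -1.0]]
ft_force: [0.2, 0.6, -2.5]
grip_width: 0.0171
finger_force: 59.4
[302, 4, 34, 38, 989] [318.2679  22.7027]
[296, 211, 43, 115, 3681] [316.7359 277.5805]
```

View pics/w2.png

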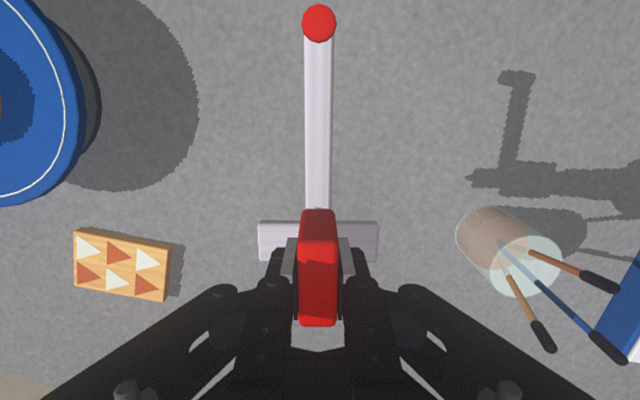

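The spanner is held squarely: foot (318,23), bar ends (258,240) and (379,240). I'm moving beside the ring to look from near.

```bash
python3 -m pendant '[[1,7,-36,0,0],[1,14,-72,0,0],[1,21,-108,0,0],[1,28,-144,0,0],[1,35,-180,0,0]]'
python3 -m pendant '[[1,5,-24,0,5],[1,9,-48,0,10],[1,9,-48,0,14],[1,9,-48,0,14],[1,9,-48,0,14]]'
python3 - <<'E'
from h import *
s=manip.state();print(s["ee_pos"],s["tcp_rot"])
f,K,E=get("wrist"); cv2.imwrite("pics/w3.png",f)
for st,c,px in red(f): print(st,c,tool(ray(K,E,c,s["ee_pos"][2]-.009)))
for p in((258,222),(379,222),(258,260),(379,260)): print(tool(ray(K,E,p,s["ee_pos"][2]-.011)))
E
```

```text
clock: 4.67
ee_pos: [0.5122, -0.0146, 0.2005]
tcp_rot: [[-0.926, -0.376, -0.003], [-0.376, 0.926, -0.001], [0.003, 0.0, -1.0]]
ft_force: [0.2, 0.8, -2.8]
grip_width: 0.0171
finger_force: 59.4
clock: 5.08
ee_pos: [0.5222, -0.0604, 0.2008]
tcp_rot: [[-0.99, -0.143, -0.003], [-0.143, 0.99, -0.0], [0.003, -0.0, -1.0]]
ft_force: [0.2, 0.5, -2.5]
grip_width: 0.0172
finger_force: 59.4
[ 0.5222 -0.0604  0.2008] [[-0.9897 -0.1431 -0.0027]
 [-0.1431  0.9897 -0.0004]
 [ 0.0027 -0.     -1.    ]]
[302, 4, 34, 38, 988] [318.3289  22.7348] [110.6078  -0.8423   9.5315]
[297, 211, 42, 116, 3899] [317.06   275.2111] [-18.8475  -1.5241   9.2533]
[ 13.4431 -34.0001  11.3194]
[13.4352 32.5666 11.3261]
[-10.1275 -35.4076  11.2687]
[-10.1221  33.9984  11.2757]
```

View pics/w3.png

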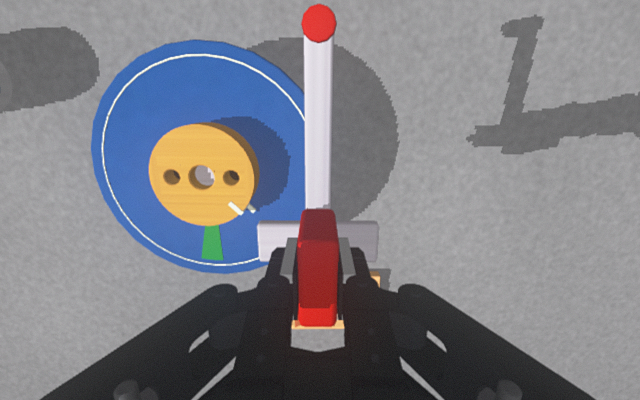

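The ring is seen clearly: hole_b at (172,177), hole_a at (232,178), spindle (203,177), pointer (240,208), green patch (212,243).

```bash
cat >> h.py <<'E'
def ring(f,K,E,box):
    x0,y0,x1,y1=box; h=cv2.cvtColor(f,cv2.COLOR_BGR2HSV)
    m=cv2.inRange(h,(14,100,130),(28,255,255)); w=np.zeros_like(m); w[y0:y1,x0:x1]=m[y0:y1,x0:x1]
    cs,hi=cv2.findContours(w,cv2.RETR_CCOMP,cv2.CHAIN_APPROX_NONE)
    out=[]
    for c,q in zip(cs,hi[0]):
        if q[3]>=0 and cv2.contourArea(c)>40:
            (u,v),ax,_=cv2.fitEllipse(c); P=ray(K,E,(u,v),.095); out.append(P); print((u,v),ax,P,tool(P))
    g=cv2.inRange(h,(50,120,50),(80,255,255)); k,l,st,c=cv2.connectedComponentsWithStats(g)
    for i in range(1,k):
        if st[i,4]>80: print("green",c[i],ray(K,E,c[i],.07))
    return out
E
python3 - <<'E'
from h import *
f,K,E=get("wrist"); o=ring(f,K,E,(130,100,262,232))
E
```

```text
(230.45175170898438, 175.5829315185547) (12.387713432312012, 15.675891876220703) [ 0.5179 -0.1359  0.095 ] [ 15.4031 -74.7492 106.4374]
(170.74703979492188, 175.02723693847656) (12.607484817504883, 15.675814628601074) [ 0.5248 -0.1859  0.095 ] [  15.8516 -125.2131  106.4287]
(201.80520629882812, 174.6307373046875) (20.14989471435547, 26.84998893737793) [ 0.5206 -0.1599  0.095 ] [ 16.2149 -98.8977 106.4342]
green [211.3096 243.0243] [ 0.5976 -0.1571  0.07  ]
```

```bash
python3 -m pendant '[[1,4,-34,0,0.5],[1,9,-68,0,0.5],[1,13,-99,0,0.5],[1,13,-99,0,0.5],[1,13,-99,0,0.5]]'
python3 -m pendant '[[1,0,0,25,0],[1,0,0,50,0],[1,0,0,60,0],[1,0,0,60,0],[1,0,0,60,0]]'
python3 - <<'E'
from h import *
s=manip.state();print(s["ee_pos"])
I=[]
for n,c in(("wrist",(317,200)),("side",(335,225)),("scene",(285,145))):
    f,K,E=get(n)
    if n=="wrist": cv2.imwrite("pics/w4.png",f); f=f[40:340,180:460]; I.append(cv2.resize(f,(280,300)))
    else: I.append(cv2.resize(f[c[1]-40:c[1]+35,c[0]-32:c[0]+32],(256,300),interpolation=cv2.INTER_CUBIC))
cv2.imwrite("pics/c4.png",np.hstack(I))
E
```

```text
clock: 5.6
ee_pos: [0.5237, -0.1615, 0.202]
tcp_rot: [[-0.991, -0.132, -0.0], [-0.132, 0.991, -0.0], [0.001, -0.0, -1.0]]
ft_force: [0.2, 0.8, -2.5]
grip_width: 0.0171
finger_force: 59.7
clock: 6.02
ee_pos: [0.5241, -0.1598, 0.1424]
tcp_rot: [[-0.991, -0.134, -0.001], [-0.134, 0.991, 0.0], [0.001, 0.0, -1.0]]
ft_force: [1.0, 0.1, -1.3]
grip_width: 0.0171
finger_force: 59.6
[ 0.5241 -0.1598  0.1424]
```

View pics/c4.png

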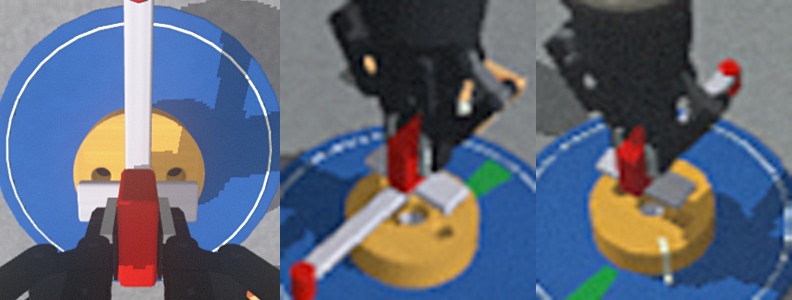

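The wrist crop shows the bar (79–197) just in front of both holes at (101,173) and (180,173), laterally near symmetric. I'll check the lateral offset numerically.

Run:
```python
from h import *
f,K,E=get("wrist"); h=cv2.cvtColor(f,cv2.COLOR_BGR2HSV); z=manip.state()["ee_pos"][2]
# dark hole pixels just above bar
for x0,x1 in((262,305),(340,380)):
    m=(cv2.cvtColor(f,cv2.COLOR_BGR2GRAY)[203:224,x0:x1]<80); p=np.argwhere(m)
    print(p.min(0)+[203,x0],p.max(0)+[203,x0]); u=(p[:,1].min()+p[:,1].max())/2+x0+.5
    # widest visible row
    w=m.sum(1); print(w.tolist())
    print("y mid",tool(ray(K,E,(u,215),.095)),"top edge",tool(ray(K,E,(u,p[:,0].min()+203),.095)))
r=(h[225:250,:,1]<40)&(h[225:250,:,2]>150)
for y in(226,235,245): 
    x=np.where(r[y-225,240:400])[0]+240; print(y,x.min(),x.max(),tool(ray(K,E,(x.min(),y),z-.011)),tool(ray(K,E,(x.max()+1,y),z-.011)))
```

```text
[207 278] [213 290]
[0, 0, 0, 0, 7, 10, 11, 11, 11, 10, 8, 0, 0, 0, 0, 0, 0, 0, 0, 0, 0]
y mid [  2.2538 -23.2486  48.4708] top edge [  8.0372 -23.0618  48.461 ]
[207 349] [214 362]
[0, 0, 0, 0, 9, 12, 12, 12, 12, 11, 8, 2, 0, 0, 0, 0, 0, 0, 0, 0, 0]
y mid [ 2.323  25.2467 48.4582] top edge [ 8.1036 25.0163 48.4486]
226 257 378 [ 10.6647 -34.2873  10.9909] [10.7656 33.1252 10.9735]
235 258 376 [  5.1994 -34.0572  11.    ] [ 5.3025 32.3542 10.9828]
245 259 375 [ -1.0026 -33.8588  11.0104] [-0.8959 32.1686 10.9933]
```

```bash
python3 -m pendant '[[1,0.5,1.5,0,0],[1,0.5,1.5,4,0],[1,0.5,1.5,8,0],[1,0.5,1.5,12,0],[1,0.5,1.5,15,0]]'
python3 -m pendant '[[1,0,0,0,0],[1,0,0,2,0],[1,0,0,3,0],[1,0,0,4,0],[1,0,0,4,0]]'
python3 - <<'E'
from h import *
s=manip.state();print(s["ee_pos"],s["ft_force"],s["moment"])
E
```

```text
clock: 6.63
ee_pos: [0.5232, -0.1591, 0.1267]
tcp_rot: [[-0.991, -0.132, -0.001], [-0.132, 0.991, 0.0], [0.001, 0.0, -1.0]]
ft_force: [0.1, 0.4, -1.9]
grip_width: 0.0168
finger_force: 59.6
clock: 7.05
ee_pos: [0.5233, -0.1591, 0.1232]
tcp_rot: [[-0.991, -0.132, -0.0], [-0.132, 0.991, -0.0], [0.0, -0.0, -1.0]]
ft_force: [-0.1, -0.3, -2.7]
grip_width: 0.0172
finger_force: 59.6
[ 0.5233 -0.1591  0.1232] [-0.1338 -0.2589 -2.688 ] [-0.0099  0.0131  0.0409]
```

```bash
python3 -m pendant '[[1,0,0,2,0],[1,0,0,4,0],[1,0,0,6,0],[1,0,0,8,0],[1,0,0,8,0]]'
python3 -m pendant '[[1,0,0,0.5,0],[1,0,0,1,0],[1,0,0,1.5,0],[1,0,0,2,0],[1,0,0,2,0]]'
python3 -c "
from h import *
s=manip.state();print(s['ee_pos'],s['ft_force'],s['moment'])"
```

```text
clock: 7.47
ee_pos: [0.5232, -0.1591, 0.1149]
tcp_rot: [[-0.991, -0.132, -0.001], [-0.132, 0.991, 0.0], [0.001, 0.0, -1.0]]
ft_force: [0.5, 0.4, -1.9]
grip_width: 0.017
finger_force: 59.6
clock: 7.88
ee_pos: [0.5235, -0.1591, 0.1141]
tcp_rot: [[-0.991, -0.132, 0.0], [-0.132, 0.991, 0.001], [-0.0, 0.0, -1.0]]
ft_force: [-6.0, 2.9, 16.7]
grip_width: 0.0172
finger_force: 62.4
[ 0.5235 -0.1591  0.1141] [-6.0402  2.9175 16.6879] [0.3557 1.3214 0.0166]
```

```bash
python3 -m pendant '[[1,0,0,-0.5,0],[1,0,0,-0.5,3],[1,0,0,-0.5,7],[1,0,0,-0.5,11],[1,0,0,-0.5,15]]' 100
python3 -m pendant '[[1,0,0,0,4],[1,0,0,0,8],[1,0,0,0,12],[1,0,0,0,16],[1,0,0,0,20]]'
python3 -m pendant '[[1,0,0,0,3],[1,0,0,0,6],[1,0,0,0,9],[1,0,0,0,12],[1,0,0,0,12]]'
python3 - <<'E'
from h import *
s=manip.state();print(s["ee_pos"],s["ft_force"],s["moment"])
I=[]
for n,c in(("wrist",0),("side",(335,235)),("scene",(280,155))):
    f,K,E=get(n); cv2.imwrite(f"pics/{n}5.png",f)
    if n=="wrist": I.append(f[60:360,180:460])
    else: I.append(cv2.resize(f[c[1]-40:c[1]+35,c[0]-32:c[0]+32],(256,300),interpolation=cv2.INTER_CUBIC))
cv2.imwrite("pics/c5.png",np.hstack(I))
E
```

```text
clock: 8.3
ee_pos: [0.5234, -0.1593, 0.1143]
tcp_rot: [[-0.991, 0.132, 0.0], [0.132, 0.991, 0.0], [-0.0, 0.0, -1.0]]
ft_force: [-4.3, 0.8, 9.0]
grip_width: 0.0164
finger_force: 99.1
clock: 8.72
ee_pos: [0.5232, -0.1593, 0.1143]
tcp_rot: [[-0.886, 0.463, -0.0], [0.463, 0.886, 0.0], [0.0, 0.0, -1.0]]
ft_force: [-4.6, -0.5, 8.9]
grip_width: 0.0166
finger_force: 99.3
clock: 9.13
ee_pos: [0.5232, -0.1593, 0.1143]
tcp_rot: [[-0.77, 0.638, -0.0], [0.638, 0.77, 0.0], [0.0, -0.0, -1.0]]
ft_force: [-6.9, -0.2, 11.5]
grip_width: 0.0166
finger_force: 99.6
[ 0.5232 -0.1593  0.1143] [-6.9086 -0.1592 11.4934] [ 0.0531  1.4297 -0.0027]
```

View pics/c5.png

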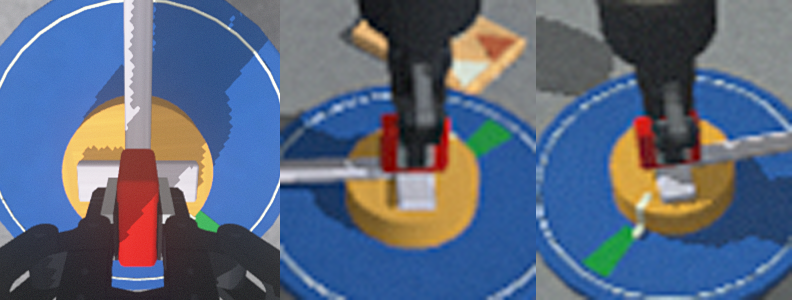

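The scene crop shows the pointer (642,205)-(638,237) close to, but short of, the green patch (610,250). I'll measure the angle that remains.

```bash
cat >> h.py <<'E'
def angles(C=None):
    f,K,E=get("scene"); h=cv2.cvtColor(f,cv2.COLOR_BGR2HSV)
    # wheel-head ellipse centre from blue mask hull at z=.07
    m=cv2.inRange(h,(100,100,30),(128,255,255)); k,l,st,c=cv2.connectedComponentsWithStats(m)
    i=1+np.argmin([np.hypot(*(q-[282,163])) if s[4]>800 else 9e9 for q,s in zip(c[1:],st[1:])])
    g=cv2.inRange(h,(50,120,50),(80,255,255)); g[:,:245]=0; g[:,320:]=0; g[:140]=0; g[200:]=0
    gp=np.argwhere(g)[:,::-1]; G=np.array([ray(K,E,p,.07)[:2] for p in gp])
    w=cv2.inRange(h,(0,0,150),(180,90,255)); w[:160]=0; w[182:]=0; w[:,:258]=0; w[:,290:]=0
    wp=np.argwhere(w)[:,::-1]
    C=np.array([.523,-.159]) if C is None else C
    a=lambda d:np.degrees(np.arctan2(d[:,1],d[:,0]))
    print("green",G.mean(0),np.percentile(a(G-C),[0,50,100]))
    for z in(.07,.083,.095):
        W=np.array([ray(K,E,p,z)[:2] for p in wp]); r=np.linalg.norm(W-C,axis=1)
        print(z); print(np.c_[wp,r*1000,a(W-C)][(r<.062)])
E
python3 -c "
from h import *
angles()"
```

```text
green [ 0.5942 -0.1563] [-4.1989  2.2594  8.6511]
0.07
[[ 278.      160.       12.0488  -72.143 ]
 [ 279.      160.        9.4078  -78.4467]
 [ 280.      160.        6.9663  -89.3945]
 [ 281.      160.        5.0244 -110.2258]
 [ 282.      160.        4.319  -145.2289]
 [ 283.      160.        5.3628 -177.7393]
 [ 267.      161.       42.8605  -52.2075]
 [ 278.      161.       11.1561  -55.0915]
 [ 279.      161.        8.2802  -56.4486]
 [ 280.      161.        5.4138  -59.2461]
 [ 281.      161.        2.5888  -68.2277]
 [ 282.      161.        0.8621 -169.5976]
 [ 283.      161.        3.3817  141.7652]
 [ 284.      161.        6.2275  135.8008]
 [ 285.      161.        9.0986  133.5874]
 [ 286.      161.       11.9769  132.4366]
 [ 287.      161.       14.8583  131.7319]
 [ 279.      162.        8.5905  -32.3008]
 [ 280.      162.        5.9384  -23.2616]
 [ 281.      162.        3.6515   -1.5685]
 [ 282.      162.        2.8293   49.3144]
 [ 283.      162.        4.3912   89.4949]
 [ 284.      162.        6.8679  104.9101]
 [ 285.      162.        9.5741  111.913 ]
 [ 286.      
[... 4885 characters left out ...]
275.     164.      32.4597   7.1184]
 [276.     164.      31.0782  11.5236]
 [279.     164.      28.2302  26.8893]
 [280.     164.      27.787   32.5592]
 [281.     164.      27.6231  38.3545]
 [274.     165.      36.783    6.3817]
 [275.     165.      35.3605  10.2161]
 [279.     165.      31.5719  28.3767]
 [273.     166.      41.0991   5.8016]
 [274.     166.      39.6453   9.1941]
 [273.     167.      43.9283   8.3737]
 [274.     167.      42.582   11.6166]
 [273.     171.      55.8161  15.9174]
 [274.     171.      54.7961  18.595 ]
 [272.     172.      59.9511  14.8428]
 [273.     172.      58.8798  17.311 ]
 [274.     172.      57.9216  19.8659]
 [273.     173.      61.9664  18.5629]]
```

```bash
python3 -m pendant '[[1,0,0,0,2],[1,0,0,0,4],[1,0,0,0,6],[1,0,0,0,6],[1,0,0,0,6]]'
python3 - <<'E'
from h import *
f,K,E=get("scene"); h=cv2.cvtColor(f,cv2.COLOR_BGR2HSV); cv2.imwrite("pics/s6.png",f)
C=np.array([.523,-.159])
w=cv2.inRange(h,(0,0,140),(180,110,255))
for z,lo,hi,y in((.095,.037,.045,(160,170)),(.076,.045,.056,(169,178))):
    L=[]
    for v in range(*y):
        for u in range(262,280):
            d=ray(K,E,(u,v),z)[:2]-C; r=np.hypot(*d); a=np.degrees(np.arctan2(d[1],d[0]))
            if w[v,u] and lo<r<hi and abs(a)<25: L.append(a)
    print(z,len(L),np.mean(L),np.std(L))
g=cv2.inRange(h,(50,120,50),(80,255,255))[165:200,245:285]; G=np.array([ray(K,E,p[::-1]+[245,165],.07)[:2]-C for p in np.argwhere(g)])
print("green",np.degrees(np.arctan2(*G.mean(0)[::-1])))
cv2.imwrite("pics/c6.png",cv2.resize(f[120:200,235:325],(540,480),interpolation=cv2.INTER_CUBIC))
E
```

```text
clock: 9.75
ee_pos: [0.5231, -0.1593, 0.1143]
tcp_rot: [[-0.702, 0.712, -0.0], [0.712, 0.702, 0.0], [0.0, -0.0, -1.0]]
ft_force: [-6.2, 0.8, 12.1]
grip_width: 0.0165
finger_force: 99.6
0.095 4 2.7259359235566083 2.192602653294018
0.076 8 3.734625771658327 2.792616544957736
green 2.201276800172868
```

View pics/c6.png

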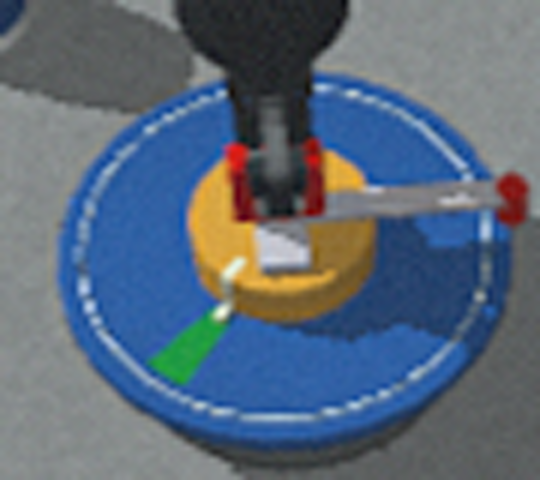

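The pointer's tab now ends at the middle of the green patch's inner edge (crop (222,312), patch (190,345)). I'll relieve the torque, lift straight off, and carry the spanner to free bench.

```bash
python3 -m pendant '[[1,0,0,0,-1],[1,0,0,0,-2],[1,0,0,-4,-2],[1,0,0,-10,-2],[1,0,0,-16,-2]]'
python3 -m pendant '[[1,0,0,-10,0],[1,0,0,-30,0],[1,0,0,-55,0],[1,0,0,-70,0],[1,0,0,-70,0]]'
python3 -m pendant '[[1,25,21,0,0],[1,55,46,0,0],[1,85,72,0,0],[1,115,97,0,0],[1,145,122,0,0]]'
python3 -m pendant '[[1,28,24,0,0],[1,56,47,0,0],[1,80,68,0,0],[1,84,71,0,0],[1,84,71,0,0]]'
python3 - <<'E'
from h import *
s=manip.state();print(s["ee_pos"])
f,K,E=get("wrist")
for st,c,px in red(f): print(st,c)
f,K,E=get("scene"); h=cv2.cvtColor(f,cv2.COLOR_BGR2HSV)
C=np.array([.523,-.159]); w=cv2.inRange(h,(0,0,140),(180,110,255))
for z,lo,hi,y in((.095,.037,.045,(160,170)),(.076,.045,.056,(169,178))):
    L=[]
    for v in range(*y):
        for u in range(262,280):
            d=ray(K,E,(u,v),z)[:2]-C; r=np.hypot(*d); a=np.degrees(np.arctan2(d[1],d[0]))
            if w[v,u] and lo<r<hi and abs(a)<25: L.append(a)
    print(z,len(L),np.mean(L))
cv2.imwrite("pics/c7.png",cv2.resize(f[120:260,235:435],(800,560),interpolation=cv2.INTER_CUBIC))
E
```

```text
clock: 10.22
ee_pos: [0.5234, -0.1592, 0.1303]
tcp_rot: [[-0.726, 0.688, -0.0], [0.688, 0.726, -0.0], [0.0, -0.0, -1.0]]
ft_force: [0.0, 0.3, -2.0]
grip_width: 0.0165
finger_force: 98.4
clock: 10.63
ee_pos: [0.5249, -0.1597, 0.2035]
tcp_rot: [[-0.726, 0.688, 0.005], [0.688, 0.726, -0.0], [-0.003, 0.003, -1.0]]
ft_force: [-0.5, -0.6, -1.7]
grip_width: 0.0161
finger_force: 98.5
clock: 11.05
ee_pos: [0.5012, 0.0308, 0.1999]
tcp_rot: [[-0.726, 0.687, 0.0], [0.687, 0.726, 0.0], [0.0, 0.0, -1.0]]
ft_force: [1.4, 0.8, -3.0]
grip_width: 0.0164
finger_force: 98.5
clock: 11.47
ee_pos: [0.489, 0.1408, 0.1996]
tcp_rot: [[-0.729, 0.684, -0.0], [0.684, 0.729, -0.0], [0.0, -0.0, -1.0]]
ft_force: [-0.6, -0.8, -1.8]
grip_width: 0.0163
finger_force: 98.4
[0.489  0.1408 0.1996]
[302, 5, 34, 37, 963] [318.2908  23.0145]
[297, 224, 42, 103, 3581] [317.1865 278.6507]
0.095 4 2.7259359235566083
0.076 8 3.734625771658327
```

View pics/c7.png

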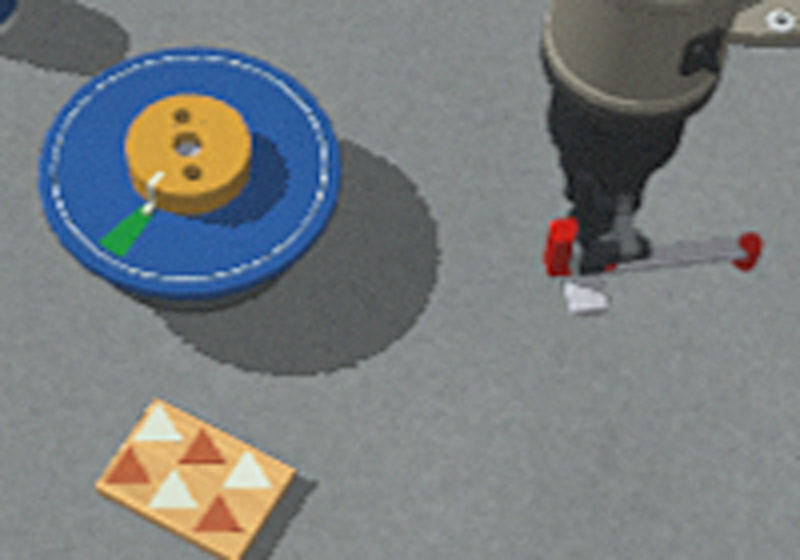

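The pointer is unchanged, in line with the green patch, and the spanner is level over free bench. I'm lowering it.

```bash
python3 -m pendant '[[1,0,0,30,0],[1,0,0,60,0],[1,0,0,95,0],[1,0,0,125,0],[1,0,0,140,0]]'
python3 -m pendant '[[1,0,0,7,0],[1,0,0,14,0],[1,0,0,19,0],[1,0,0,22,0],[1,0,0,22,0]]' 40
python3 -m pendant '[[1,0,0,1,0],[1,0,0,2,0],[1,0,0,3,0],[1,0,0,4,0],[1,0,0,4,0]]'
```

```text
clock: 11.98
ee_pos: [0.4884, 0.136, 0.0568]
tcp_rot: [[-0.725, 0.689, -0.003], [0.689, 0.725, -0.002], [0.0, -0.004, -1.0]]
ft_force: [-1.6, -0.3, -2.8]
grip_width: 0.0166
finger_force: 98.4
clock: 12.4
ee_pos: [0.49, 0.1384, 0.0381]
tcp_rot: [[-0.726, 0.687, 0.001], [0.687, 0.726, 0.0], [-0.0, 0.001, -1.0]]
ft_force: [0.0, 0.1, -2.1]
grip_width: 0.0166
finger_force: 98.4
clock: 12.82
ee_pos: [0.4896, 0.1385, 0.0338]
tcp_rot: [[-0.727, 0.687, 0.0], [0.687, 0.727, 0.0], [0.0, 0.0, -1.0]]
ft_force: [-0.6, 0.0, -2.4]
grip_width: 0.0167
finger_force: 98.4
```

```bash
python3 -m pendant '[[1,0,0,0.5,0],[1,0,0,0.8,0],[1,0,0,1.1,0],[1,0,0,1.1,0],[1,0,0,1.1,0]]'
```

```text
clock: 13.23
ee_pos: [0.4898, 0.1385, 0.0331]
tcp_rot: [[-0.726, 0.687, 0.0], [0.687, 0.726, 0.0], [0.0, 0.0, -1.0]]
ft_force: [-2.3, -0.7, 7.9]
grip_width: 0.0165
finger_force: 100.2
```

```bash
python3 -m pendant '[[0.9,0,0,0,0],[0.8,0,0,0,0],[0.7,0,0,0,0],[0.5,0,0,0,0],[0.3,0,0,0,0]]' 20
python3 -m pendant '[[0,0,0,0,0],[0,0,0,0,0],[0,0,0,0,0],[0,0,0,-10,0],[0,0,0,-25,0]]'
python3 -m pendant '[[0,0,0,-30,0],[0,0,0,-60,0],[0,0,0,-90,0],[0,0,0,-115,0],[0,0,0,-130,0]]'
python3 -m pendant '[[0,0,0,0,0],[0,0,0,0,0],[0,0,0,0,0],[0,0,0,0,0],[0,0,0,0,0]]'
python3 - <<'E'
from h import *
f,K,E=get("wrist")
g,_,_=get("side")
cv2.imwrite("pics/c8.png",np.hstack([f[0:400,200:440],cv2.resize(g[120:280,190:390],(500,400))]))
E
```

```text
clock: 13.65
ee_pos: [0.4896, 0.1384, 0.0327]
tcp_rot: [[-0.727, 0.687, -0.0], [0.687, 0.727, -0.0], [-0.0, -0.0, -1.0]]
ft_force: [-0.0, 0.5, 0.8]
grip_width: 0.0489
finger_force: 0.0
clock: 14.07
ee_pos: [0.4889, 0.138, 0.0576]
tcp_rot: [[-0.726, 0.687, -0.002], [0.687, 0.726, -0.001], [0.0, -0.002, -1.0]]
ft_force: [-0.2, -0.1, 1.4]
grip_width: 0.0854
finger_force: 0.0
clock: 14.48
ee_pos: [0.4904, 0.1383, 0.191]
tcp_rot: [[-0.726, 0.688, 0.002], [0.688, 0.726, 0.002], [-0.001, 0.003, -1.0]]
ft_force: [-0.2, 0.9, -0.2]
grip_width: 0.0852
finger_force: 0.0
clock: 14.9
ee_pos: [0.4892, 0.1381, 0.187]
tcp_rot: [[-0.726, 0.687, -0.001], [0.687, 0.726, -0.001], [0.0, -0.002, -1.0]]
ft_force: [-0.3, -0.8, 0.4]
grip_width: 0.0856
finger_force: 0.0
```

View pics/c8.png

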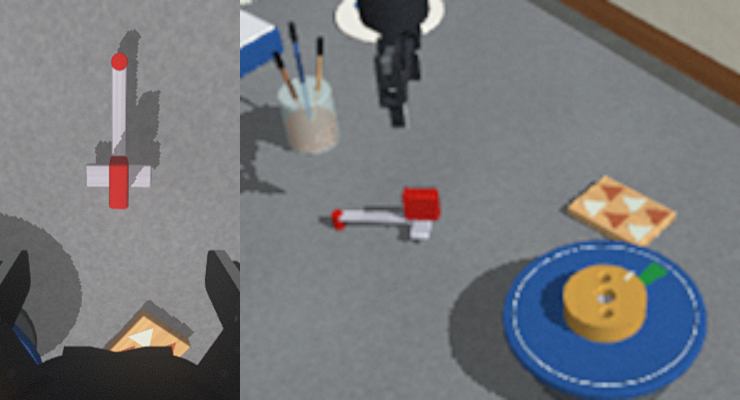

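The spanner stands level and free (foot at (118,62), bar at (118,178)), the pointer lies in the green patch, and the bystanders are untouched. I'm handing the job in.

```bash
python3 -c "
from workcell import manip
print(manip.close_job())"
```

```text
the job is handed in; nothing more can be done
None
```

I handed the job in at about 15 s: I seated both pins and turned the ring clockwise until the pointer was about 1° from the middle of the green patch. The spanner is back on the bench, level and let go, and the jar, tin and panel were left alone; the hand-in gave no verdict.

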